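# Bring the honey spatula over the open refractometer prism

### The job

We are about to read the sugar content of the honey on the hand refractometer that is strapped into its bench stand. Take the daylight plate by its thumb tab and swing it all the way open, then pick up the spatula with the smear of honey by its dark handle and carry it over the row of sample jars without disturbing them. Finish holding the spatula still, its blade level and in line with the prism's length, coming from the nose end, with the blade's tip about 1 cm above the middle of the prism: the metal must never touch the refractometer or its stand, and the program ends while you still hold the spatula there, ready for the honey to be spread.

Things in the scene. Friction and masses are not known exactly. Their poses are not given: they have to be found in the camera images.
- stand: Grey bench stand, fixed to the table, base 86 x 190 mm, holding a hand refractometer (blue tube, black eyepiece, 200 mm long) nose tipped up so that its prism face lies level. Origin on the table under the stand; z up; +y runs along the instrument towards its nose (prism end), the eyepiece is towards -y; x is across it.
- prism (a point): Middle of the prism's glass face, 87 mm above the table; the face is 24 mm wide (stand x) and about 50 mm long (stand y), level. Axes as stand. While shut, the daylight plate (20 mm wide, 52 mm long, 3 mm thick) lies on it.
- plate_hinge (a point): The daylight plate's hinge: on its axis, in the middle of the plate's width, at the eyepiece end of the prism (26 mm from prism towards -y, 92 mm above the table). The axis runs along stand x. Axes as stand.
- tab_mid (a point): Middle of the black thumb tab at the plate's free end, 49 mm from the hinge. Tab 22 mm wide (along the hinge axis; plate 20, prism 24), 4.5 mm thick, 18 mm tall, upright when the plate is shut. This point is 10 mm above the plate and about 11 mm above the prism face when shut. y points from hinge to free end, z along the tab away from the plate; both turn with the plate.
- refractometer_daylight_plate (a joint): Opening angle of the daylight plate: 0 shut on the prism, 2.09 rad fully open at its stop, leaning back over the tube. The hinge is stiff: the plate stays about where it is left (short of upright it may sink shut, past upright open, slowly) and can be pushed on. Pinched by the tab it lags behind fingers that do not turn with it, and may slip out near upright.
- spatula: Steel spatula, 186 mm long, dark handle, honey smear on the blade, lying flat. Origin on its underside at mid length; z up; handle from y = -7 to +93 mm (16 mm wide, z = 0 to 12 mm), blade from y = -9 to -93 mm (18 mm wide, z = 3 to 5 mm). Balances at about y = +32 mm. 40 to 75 g.
- blade_tip (a point): Tip of the spatula's blade, on its underside: at y = -93, z = 3 mm in the spatula's frame. Axes as spatula.
- jar_a: Honey sample jar with a gold lid, 62 mm across, 81 mm tall, one of three in a row between spatula and refractometer. Origin under its middle.
- jar_b: Honey sample jar with a white lid, 58 mm across, 73 mm tall, in the same row. Origin under its middle.
- jar_c: Honey sample jar with a gold lid, 62 mm across, 81 mm tall, in the same row. Origin under its middle.
Mind the look-alikes: they are no part of the job. Leave any green look-alike of the spatula alone.

How it is judged:
By the outcome, as a careful person would: the job done as asked, in the order asked, and still so for the second after the job is handed in, while the arm keeps its last pose, push and grip.
It also fails if it takes over 61 s, if anything falls off the work surface, if the arm or the gripper's body presses on something with over 40 N, if the wrist force passes 120 N, or if a joint passes its speed limit or range.

### The arm

A 6-joint arm with a two-finger parallel gripper is mounted at the origin on a cart in front of the work surface, level with it; the furniture and walls round the work are solid. World frame = base frame: x ahead of the robot, y to its left, z up, the work surface at z = 0. Lengths are in m, angles in degrees, forces in N, time in s.
With the tool pointing down it reaches from about 0.35 to 0.875 m from the base axis. Payload 4.2 kg.
Tool frame: the origin (TCP) lies midway between the tips of the shut fingers; the grasp point (between the pads) lies 19 mm behind it; z points along the fingers, y is the line along which they close (so a half turn about z gives the same grasp; the last joint's range is limited). The gripper opens to 87 mm and grips with 3 to 60 N. Pads are 19 mm wide; open, the fingers measure 117 mm over their backs; the gripper's body (75 mm by 190 mm) begins 51 mm behind the grasp point.
Start: joints at [88.9, 22.042, 0.453, 0, -68.411, -14.817], TCP at [0.171, 0.601, 0.223] pointing down, gripper open.
Joint ranges: [-179.83, 179.83], [-69.29, 118.12], [-61.27, 80.66], [-181.25, 117.63], [-171.15, -9.14], [-177.46, 177.46]. Speed limits (degrees/s): [159.86, 159.86, 180, 180, 180, 180].

### API

Orientations are given as a 3x3 rotation matrix whose columns are the frame's x, y, z axes.
In Python, from station import * gives the robot as it stands. The module is installed in compiled form; this text tells all that it offers.
- The arm moves only by the tool servo_tool, never from a script. Its argument "deltas" is a list of rows, each an object of numbers: "tx", "ty", "tz": the shift along the tool's x, y, z in mm; "ax", "ay", "az": the turn, a rotation vector about the tool's x, y, z in rad; "claw": the finger opening in mm, from 0 to 87. In form: [{"tx": .., "ty": .., "tz": .., "ax": .., "ay": .., "az": .., "claw": ..}, ...]. A call has 1 to 12 rows; each row is the pose to reach, as a shift and turn from the pose commanded when the call began, along the tool's axes at that moment; what a row does not reach only later rows make up. A row lasts 1/12 s, in which the tool goes at most 41.7 mm and 7.16 degrees, less where a joint would pass 70% of its speed; a pose out of reach is approached as far as the arm can. A call with a gripper value outside its range is refused whole. The fingers move at their own pace and stop on an object; the grip force is fixed at half the most. Time passes only in rows, so rows that repeat a pose let the fingers close. It gives the time, the measured TCP pose, the force, the opening and the grip force at its end, in the units of the state.
- sense(): the state, without advancing time (a new reading comes with each control period).
- capture(name): name is "scene" or "top"; returns the picture (400x640x3 uint8, blue, green, red); there is no depth.
- calibration(name): a dict with "fx", "fy", "cx", "cy" (pixels), "cam_to_world" (4x4, takes a point from camera to world coordinates). Camera axes: x right, y down, z forward; pixel columns grow to the right and rows downward; lengths in m; the calibration is good to about 2 mm. A picture is of the moment at which its call begins. calibration takes no time and is no camera call.
- finish_job(): hands the job in; it is judged then, once.
Trained networks look in the newest picture that a camera, given by its name, has taken for a name from the list of things; names that differ only in an ending like _2 or _b are one class to them, and where a whole thing is asked for, a point or a joint stands for the part that bears it (a point fixed in the world has none). Each returns a list of dicts, best first, with "confidence" (0 to 1); they miss things now and then, are a little off and sometimes report something else, mostly with a low value. They report only what shows in the picture. A call takes as long as a camera call. They do not tell look-alikes from the thing itself.
- recognise(label, camera): "xyz" ([x, y, z] in m, in the coordinates of the camera as it stood for that picture, good to about 4 mm: the middle of the surface that is visible of it).
- trace(label, camera): "mask" (400x640 bool, what is visible of it).
The state is a dict: "time_s": time; "joints": joint angles; "joint_velocities": joint speeds; "effort": joint torques, N m; "tcp_pos": TCP position; "ee_rot": TCP orientation; "wrist_force": force on the tool from outside, world axes, zero at the start; "moment": the same for the moment, N m; "gripper_width": opening from 0.0 (shut) to 1.0 (fully open); "gripper_force": force on a finger pad.
Only numpy, scipy, OpenCV 4.12 (cv2) and the standard library are available. Lean on these libraries where they do the work, as an engineer would, in place of code of your own. Each camera call takes 0.05 s, during which the arm holds its last target. There are 200 camera calls.

## Working session

There is one attempt and no reset: what is moved stays moved. The work goes in short steps, Python scripts to look and compute and a tool call to move; the robot and the scene stay as the last step left them, time stands still between calls to the robot, and variables do not carry over. Pictures are saved under pics/ and viewed, at most 10 in all, crops included, and the job is handed in when it is done.

Besides the shell and the picture viewer there is one more tool, called after "Call:" by a JSON object that holds its "name" and its "arguments", one argument or row to a line. servo_tool: Moves the arm, as the interface text tells. Its arguments: {"type":"object","properties":{"deltas":{"type":"array","items":{"type":"object","properties":{"tx":{"type":"number"},"ty":{"type":"number"},"tz":{"type":"number"},"ax":{"type":"number"},"ay":{"type":"number"},"az":{"type":"number"},"claw":{"type":"number"}}}}},"required":["deltas"]}

```bash
mkdir -p pics; cat > h.py <<'E'
from station import *
import numpy as np, cv2
def w(cam,p):
    T=np.array(calibration(cam)["cam_to_world"]); return (T@np.r_[p,1])[:3]
def px2w(cam,u,v,z):
    c=calibration(cam); T=np.array(c["cam_to_world"])
    d=T[:3,:3]@np.array([(u-c["cx"])/c["fx"],(v-c["cy"])/c["fy"],1]); o=T[:3,3]
    return o+d*(z-o[2])/d[2]
def w2px(cam,P):
    c=calibration(cam); T=np.linalg.inv(np.array(c["cam_to_world"])); q=(T@np.r_[P,1])[:3]
    return np.array([c["fx"]*q[0]/q[2]+c["cx"],c["fy"]*q[1]/q[2]+c["cy"]])
def maskaxis(cam,m,z):
    v,u=np.nonzero(m); P=np.array([px2w(cam,a,b,z)[:2] for a,b in zip(u,v)],dtype=np.float32)
    return P,cv2.minAreaRect(P)
E
python3 - <<'E'
from h import *
np.set_printoptions(precision=4,suppress=True)
for c in("scene","top"):
    im=capture(c); cv2.imwrite(f"pics/{c}0.png",im)
    print(c,calibration(c)["fx"],np.array(calibration(c)["cam_to_world"]))
    for l in("stand","tab_mid","spatula","jar_a"):
        for r in recognise(l,c): print(l,round(r["confidence"],2),w(c,r["xyz"]))
s=sense();print(s["time_s"],s["ee_rot"],s["wrist_force"])
E
```

```text
scene 520.9148238194311 [[ 0.9084 -0.3199  0.2691  0.0541]
 [-0.4179 -0.7125  0.5636 -1.0732]
 [ 0.0115 -0.6245 -0.7809  1.4123]
 [ 0.      0.      0.      1.    ]]
stand 0.59 [0.4934 0.2322 0.0134]
tab_mid 0.38 [0.5155 0.1839 0.0859]
spatula 0.62 [ 0.46   -0.3747  0.0084]
spatula 0.53 [ 0.5344 -0.531   0.0069]
jar_a 0.96 [ 0.3892 -0.1571  0.0688]
jar_a 0.72 [ 0.5829 -0.1489  0.0673]
jar_a 0.62 [ 0.4831 -0.1384  0.0629]
top 438.47284481499815 [[ 0.0165 -0.9935  0.1126  0.3669]
 [-0.9999 -0.0161  0.005  -0.1176]
 [-0.0032 -0.1126 -0.9936  1.3314]
 [ 0.      0.      0.      1.    ]]
stand 0.9 [0.4993 0.2469 0.0155]
tab_mid 0.68 [0.5233 0.1803 0.0877]
spatula 0.74 [ 0.466  -0.367   0.0077]
spatula 0.68 [ 0.5396 -0.5205  0.0105]
jar_a 0.85 [ 0.4003 -0.1427  0.0792]
jar_a 0.8 [ 0.5869 -0.1295  0.0796]
jar_a 0.57 [ 0.4916 -0.1193  0.0709]
0.5 [[ 0.9616 -0.2743 -0.    ]
 [-0.2743 -0.9616 -0.0001]
 [ 0.      0.0001 -1.    ]] [ 0.1646 -0.9028  1.0514]
```

View pics/scene0.png

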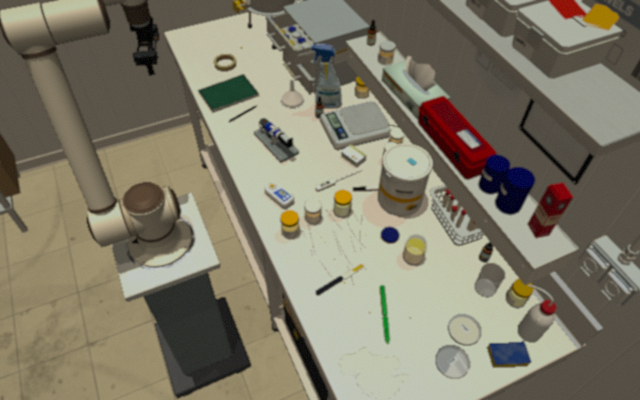

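View pics/top0.png

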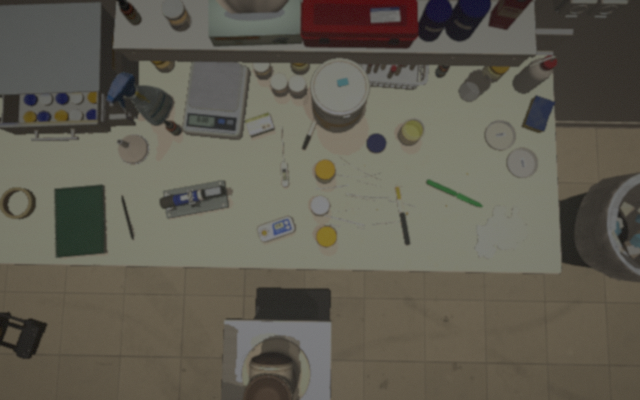

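```bash
python3 - <<'E'
from h import *
np.set_printoptions(precision=4,suppress=True)
def ax(r): 
    b=cv2.boxPoints(r); e0=b[1]-b[0]; e1=b[2]-b[1]; e=e0 if np.linalg.norm(e0)>np.linalg.norm(e1) else e1
    return np.degrees(np.arctan2(e[1],e[0]))
for c in("scene","top"):
    capture(c)
    for l,z in(("spatula",.008),("stand",.01),("tab_mid",.095),("plate_hinge",.092)):
        for r in trace(l,c):
            P,R=maskaxis(c,r["mask"],z); v,u=np.nonzero(r["mask"])
            print(c,l,round(r["confidence"],2),len(u),"px",u.min(),u.max(),v.min(),v.max(),"c",R[0],"size",R[1],"ang",ax(R))
E
```

```text
scene spatula 0.77 278 px 379 388 285 342 c (0.5348919034004211, -0.5295122265815735) size (0.18247190117835999, 0.016652533784508705) ang 65.84554
scene spatula 0.71 64 px 280 291 134 143 c (0.5476090312004089, 0.2554278075695038) size (0.02436889335513115, 0.059083856642246246) ang -68.6456
scene spatula 0.49 307 px 315 362 264 295 c (0.46577852964401245, -0.37350305914878845) size (0.1794654279947281, 0.020335009321570396) ang 9.977227
scene stand 0.91 1052 px 253 298 117 161 c (0.5056880712509155, 0.2751527428627014) size (0.10506690293550491, 0.24357517063617706) ang -76.442345
scene plate_hinge 0.77 1046 px 253 297 117 160 c (0.47790881991386414, 0.19597506523132324) size (0.09609384834766388, 0.2293323576450348) ang -76.44234
top spatula 0.66 305 px 395 409 186 244 c (0.4691399037837982, -0.3691787123680115) size (0.17807842791080475, 0.01683751866221428) ang 10.235132
top spatula 0.58 283 px 426 481 180 206 c (0.5385071635246277, -0.5262178182601929) size (0.1800564080476761, 0.01657080464065075) ang 66.67696
top stand 0.88 1918 px 158 228 180 218 c (0.5060999393463135, 0.26572030782699585) size (0.09066297113895416, 0.2087835967540741) ang -78.27751
top tab_mid 0.66 162 px 203 224 185 196 c (0.522224485874176, 0.18207775056362152) size (0.023809514939785004, 0.06042636185884476) ang -73.92081
top plate_hinge 0.94 1825 px 159 228 180 217 c (0.49792802333831787, 0.2414838820695877) size (0.0815136581659317, 0.19302256405353546) ang -78.55496
```

```bash
python3 - <<'E'
from h import *
a=cv2.imread("pics/top0.png")[170:225,150:240]; b=cv2.imread("pics/scene0.png")[110:165,245:305]
a=cv2.resize(a,None,fx=5,fy=5,interpolation=cv2.INTER_CUBIC); b=cv2.resize(b,None,fx=5,fy=5,interpolation=cv2.INTER_CUBIC)
cv2.imwrite("pics/crop1.png",np.clip(np.hstack([a,b])*1.5,0,255).astype(np.uint8))
E
```

```text
(no output)
```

View pics/crop1.png

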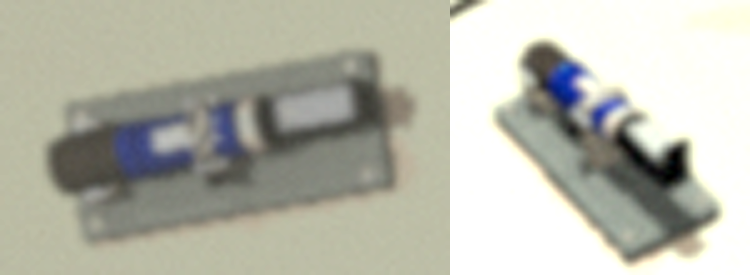

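```bash
python3 - <<'E'
from h import *
np.set_printoptions(precision=4,suppress=True)
f=lambda x,y:(150+(x+.5)/5-.5,170+(y+.5)/5-.5)
C=np.array([px2w("top",*f(*p),.008) for p in((70,103),(375,52),(393,185),(88,240))])
o=C.mean(0); d=(C[1]-C[0]+C[2]-C[3]); d/=np.linalg.norm(d); x=(C[1]-C[2]+C[0]-C[3]); x/=np.linalg.norm(x)
print("base",C[:,:2],"o",o,"nose ang",np.degrees(np.arctan2(d[1],d[0])),"x ang",np.degrees(np.arctan2(x[1],x[0])),"L",np.linalg.norm(C[1]-C[0]),np.linalg.norm(C[1]-C[2]))
n=np.array([d[1],-d[0],0])
for nm,p,z in(("plate",(315,107),.091),("plateR",(354,100),.091),("plateL",(276,113),.091),("tab",(368,98),.1),("eyep",(85,160),.07)):
    q=px2w("top",*f(*p),z); e=q-o; print(nm,q,"along",e@d,"across",e[:2]@n[:2])
g=lambda x,y:(245+(x-450+.5)/5-.5,110+(y+.5)/5-.5)
for nm,p,z in(("tabtop",(678,150),.107),("platemid",(645,133),.09),("baseR",(717,212),.008),("baseB",(628,260),.008),("baseL",(497,110),.008)):
    q=px2w("scene",*g(*p),z); e=q-o; print("sc",nm,q,"along",e@d,"across",e[:2]@n[:2])
E
```

```text
base [[0.5322 0.3559]
 [0.5666 0.1712]
 [0.4852 0.157 ]
 [0.4488 0.3403]] o [0.5082 0.2561 0.008 ] nose ang -79.11411304754851 x ang 10.247570470720971 L 0.18787076620248916 0.08256667473677223
plate [0.5218 0.1861 0.091 ] along 0.07132371905435894 across -9.894056142202741e-05
plateR [0.5262 0.164  0.091 ] along 0.09386311613942717 across -0.00023082987513590308
plateL [0.518  0.2082 0.091 ] along 0.04888107514852401 across -0.0005364792971646985
tab [0.5263 0.154  0.1   ] along 0.10364278426891907 across 0.0015325255001879638
eyep [0.4913 0.3232 0.07  ] along -0.06903848699585043 across 0.003914719498265029
sc tabtop [0.5254 0.1496 0.107 ] along 0.10784984585614578 across 0.003235922474066809
sc platemid [0.5166 0.191  0.09  ] along 0.06552311805798375 across 0.004082366476952268
sc baseR [0.5625 0.1708 0.008 ] along 0.0940400933899683 across -0.03716033220312823
sc baseB [0.4839 0.1529 0.008 ] along 0.09677013835083279 across 0.04331086700945622
sc baseL [0.4511 0.3387 0.008 ] along -0.09193701507234123 across 0.040481770315783816
```

Call:
{"name": "servo_tool", "arguments": {
  "deltas": [
    {"tx": 39,"ty": 27,"tz": 5,"az": 0.09,"claw": 60},
    {"tx": 77,"ty": 54,"tz": 10,"az": 0.18,"claw": 60},
    {"tx": 116,"ty": 82,"tz": 15,"az": 0.28,"claw": 60},
    {"tx": 154,"ty": 109,"tz": 20,"az": 0.37,"claw": 60},
    {"tx": 193,"ty": 136,"tz": 25,"az": 0.46,"claw": 60},
    {"tx": 231,"ty": 163,"tz": 30,"az": 0.55,"claw": 60},
    {"tx": 270,"ty": 191,"tz": 35,"az": 0.65,"claw": 60},
    {"tx": 308,"ty": 218,"tz": 40,"az": 0.74,"claw": 60},
    {"tx": 347,"ty": 245,"tz": 45,"az": 0.83,"claw": 60},
    {"tx": 386,"ty": 272,"tz": 50,"az": 0.92,"claw": 60},
    {"tx": 424,"ty": 300,"tz": 55,"az": 1.01,"claw": 60},
    {"tx": 463,"ty": 327,"tz": 63,"az": 1.107,"claw": 60}
  ]
}}

```text
schema error: expected keys tx, ty, tz, ax, ay, az, claw
```

Call:
{"name": "servo_tool", "arguments": {
  "deltas": [
    {"tx": 39,"ty": 27,"tz": 5,"ax": 0,"ay": 0,"az": 0.09,"claw": 60},
    {"tx": 77,"ty": 54,"tz": 10,"ax": 0,"ay": 0,"az": 0.18,"claw": 60},
    {"tx": 116,"ty": 82,"tz": 15,"ax": 0,"ay": 0,"az": 0.28,"claw": 60},
    {"tx": 154,"ty": 109,"tz": 20,"ax": 0,"ay": 0,"az": 0.37,"claw": 60},
    {"tx": 193,"ty": 136,"tz": 25,"ax": 0,"ay": 0,"az": 0.46,"claw": 60},
    {"tx": 231,"ty": 163,"tz": 30,"ax": 0,"ay": 0,"az": 0.55,"claw": 60},
    {"tx": 270,"ty": 191,"tz": 35,"ax": 0,"ay": 0,"az": 0.65,"claw": 60},
    {"tx": 308,"ty": 218,"tz": 40,"ax": 0,"ay": 0,"az": 0.74,"claw": 60},
    {"tx": 347,"ty": 245,"tz": 45,"ax": 0,"ay": 0,"az": 0.83,"claw": 60},
    {"tx": 386,"ty": 272,"tz": 50,"ax": 0,"ay": 0,"az": 0.92,"claw": 60},
    {"tx": 424,"ty": 300,"tz": 55,"ax": 0,"ay": 0,"az": 1.01,"claw": 60},
    {"tx": 463,"ty": 327,"tz": 63,"ax": 0,"ay": 0,"az": 1.107,"claw": 60}
  ]
}}

```text
time_s: 2.0
tcp_pos: [0.4843, 0.2122, 0.1692]
ee_rot: [[0.181, -0.984, 0.001], [-0.984, -0.181, 0.001], [-0.001, -0.001, -1.0]]
wrist_force: [0.6, 0.5, 0.3]
gripper_width: 0.688
gripper_force: 0.0
```

Call:
{"name": "servo_tool", "arguments": {
  "deltas": [
    {"tx": 0,"ty": 0,"tz": 0,"ax": 0,"ay": 0,"az": 0,"claw": 50},
    {"tx": 0,"ty": 0,"tz": 0,"ax": 0,"ay": 0,"az": 0,"claw": 50}
  ]
}}

```text
time_s: 2.17
tcp_pos: [0.4841, 0.2118, 0.1683]
ee_rot: [[0.181, -0.984, -0.001], [-0.984, -0.181, -0.001], [0.0, 0.001, -1.0]]
wrist_force: [0.6, 0.3, -0.2]
gripper_width: 0.615
gripper_force: 0.0
```

```bash
python3 -c "
from h import *
s=sense();print(s['tcp_pos'],s['joints'],s['time_s'])"
```

```text
[0.48406535 0.21183451 0.16833939] [ 4.12376433e+01  1.54545679e+01 -1.76329889e+01 -1.73245055e-03
 -5.69651898e+01 -3.08216548e+01] 2.1667
```

Call:
{"name": "servo_tool", "arguments": {
  "deltas": [
    {"tx": 30,"ty": -16,"tz": 15,"ax": 0,"ay": 0,"az": 0,"claw": 50},
    {"tx": 59,"ty": -32,"tz": 30,"ax": 0,"ay": 0,"az": 0,"claw": 50},
    {"tx": 59,"ty": -32,"tz": 43,"ax": 0,"ay": 0,"az": 0,"claw": 50},
    {"tx": 59,"ty": -32,"tz": 43,"ax": 0,"ay": 0,"az": 0,"claw": 50},
    {"tx": 59,"ty": -32,"tz": 43,"ax": 0,"ay": 0,"az": 0,"claw": 50}
  ]
}}

```text
time_s: 2.58
tcp_pos: [0.5249, 0.1625, 0.1256]
ee_rot: [[0.187, -0.982, -0.001], [-0.982, -0.187, -0.001], [0.001, 0.001, -1.0]]
wrist_force: [0.5, 0.6, -0.3]
gripper_width: 0.575
gripper_force: 0.0
```

```bash
python3 - <<'E'
from h import *
s=sense();print(s['tcp_pos'],s['joints'])
a=capture("top")[165:225,150:250]; b=capture("scene")[90:165,230:320]
a=cv2.resize(a,None,fx=4,fy=4,interpolation=cv2.INTER_CUBIC)
b=cv2.resize(b,None,fx=4,fy=4,interpolation=cv2.INTER_CUBIC)
o=np.zeros((300,780,3),np.uint8); o[:240,:400]=a; o[:300,400:760]=b
cv2.imwrite("pics/c2.png",np.clip(o*1.5,0,255).astype(np.uint8))
E
```

```text
[0.52492538 0.16252488 0.12558253] [ 3.41112897e+01  2.00266342e+01 -1.79080569e+01  3.98584265e-03
 -5.21369668e+01 -2.33616890e+01]
```

View pics/c2.png

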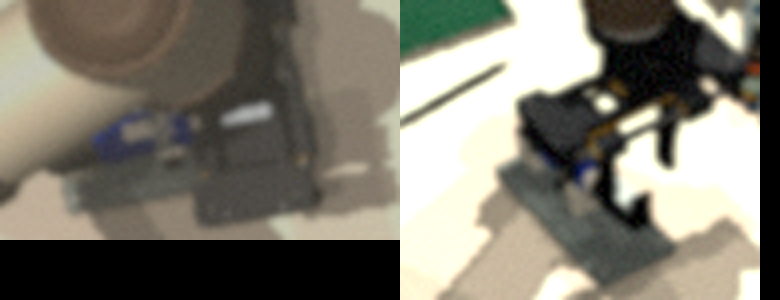

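Call:
{"name": "servo_tool", "arguments": {
  "deltas": [
    {"tx": 3,"ty": -1,"tz": 15,"ax": 0,"ay": 0,"az": 0,"claw": 50},
    {"tx": 3,"ty": -1,"tz": 28,"ax": 0,"ay": 0,"az": 0,"claw": 50},
    {"tx": 3,"ty": -1,"tz": 34,"ax": 0,"ay": 0,"az": 0,"claw": 50},
    {"tx": 3,"ty": -1,"tz": 34,"ax": 0,"ay": 0,"az": 0,"claw": 40},
    {"tx": 3,"ty": -1,"tz": 34,"ax": 0,"ay": 0,"az": 0,"claw": 32},
    {"tx": 3,"ty": -1,"tz": 34,"ax": 0,"ay": 0,"az": 0,"claw": 28}
  ]
}}

```text
time_s: 3.18
tcp_pos: [0.5276, 0.1599, 0.0929]
ee_rot: [[0.186, -0.983, 0.002], [-0.983, -0.186, 0.001], [-0.001, -0.002, -1.0]]
wrist_force: [0.0, 0.8, 0.7]
gripper_width: 0.428
gripper_force: 0.0
```

Call:
{"name": "servo_tool", "arguments": {
  "deltas": [
    {"tx": 0,"ty": 0,"tz": 0,"ax": 0,"ay": 0,"az": 0,"claw": 24},
    {"tx": 0,"ty": 0,"tz": 0,"ax": 0,"ay": 0,"az": 0,"claw": 21},
    {"tx": 0,"ty": 0,"tz": 0,"ax": 0,"ay": 0,"az": 0,"claw": 18}
  ]
}}

```text
time_s: 3.43
tcp_pos: [0.527, 0.1591, 0.0923]
ee_rot: [[0.185, -0.983, 0.0], [-0.983, -0.185, 0.0], [-0.0, -0.0, -1.0]]
wrist_force: [-2.8, 0.6, 1.8]
gripper_width: 0.247
gripper_force: 9.7
```

Call:
{"name": "servo_tool", "arguments": {
  "deltas": [
    {"tx": 0,"ty": 0,"tz": 0,"ax": 0,"ay": 0,"az": 0,"claw": 10},
    {"tx": -0.1,"ty": 0,"tz": -2.6,"ax": 0,"ay": 0.052,"az": 0,"claw": 10},
    {"tx": -0.3,"ty": 0,"tz": -5.1,"ax": 0,"ay": 0.105,"az": 0,"claw": 10},
    {"tx": -0.6,"ty": 0,"tz": -7.7,"ax": 0,"ay": 0.157,"az": 0,"claw": 10},
    {"tx": -1.1,"ty": 0,"tz": -10.2,"ax": 0,"ay": 0.209,"az": 0,"claw": 10},
    {"tx": -1.7,"ty": 0,"tz": -12.7,"ax": 0,"ay": 0.262,"az": 0,"claw": 10},
    {"tx": -2.4,"ty": 0,"tz": -15.1,"ax": 0,"ay": 0.314,"az": 0,"claw": 10},
    {"tx": -3.3,"ty": 0,"tz": -17.6,"ax": 0,"ay": 0.367,"az": 0,"claw": 10},
    {"tx": -4.2,"ty": 0,"tz": -19.9,"ax": 0,"ay": 0.419,"az": 0,"claw": 10},
    {"tx": -5.3,"ty": 0,"tz": -22.2,"ax": 0,"ay": 0.471,"az": 0,"claw": 10},
    {"tx": -6.6,"ty": 0,"tz": -24.5,"ax": 0,"ay": 0.524,"az": 0,"claw": 10}
  ]
}}

```text
time_s: 4.35
tcp_pos: [0.5256, 0.1663, 0.1162]
ee_rot: [[0.16, -0.983, 0.093], [-0.851, -0.185, -0.492], [0.501, -0.001, -0.865]]
wrist_force: [-2.1, 3.0, -0.5]
gripper_width: 0.245
gripper_force: 30.0
```

Call:
{"name": "servo_tool", "arguments": {
  "deltas": [
    {"tx": -0.1,"ty": 0,"tz": -2.6,"ax": 0,"ay": 0.052,"az": 0,"claw": 10},
    {"tx": -0.3,"ty": 0,"tz": -5.1,"ax": 0,"ay": 0.105,"az": 0,"claw": 10},
    {"tx": -0.6,"ty": 0,"tz": -7.7,"ax": 0,"ay": 0.157,"az": 0,"claw": 10},
    {"tx": -1.1,"ty": 0,"tz": -10.2,"ax": 0,"ay": 0.209,"az": 0,"claw": 10},
    {"tx": -1.7,"ty": 0,"tz": -12.7,"ax": 0,"ay": 0.262,"az": 0,"claw": 10},
    {"tx": -2.4,"ty": 0,"tz": -15.1,"ax": 0,"ay": 0.314,"az": 0,"claw": 10},
    {"tx": -3.3,"ty": 0,"tz": -17.6,"ax": 0,"ay": 0.367,"az": 0,"claw": 10},
    {"tx": -4.2,"ty": 0,"tz": -19.9,"ax": 0,"ay": 0.419,"az": 0,"claw": 10},
    {"tx": -5.3,"ty": 0,"tz": -22.2,"ax": 0,"ay": 0.471,"az": 0,"claw": 10},
    {"tx": -6.6,"ty": 0,"tz": -24.5,"ax": 0,"ay": 0.524,"az": 0,"claw": 10}
  ]
}}

```text
time_s: 5.18
tcp_pos: [0.5222, 0.1839, 0.1343]
ee_rot: [[0.092, -0.983, 0.161], [-0.49, -0.185, -0.852], [0.867, -0.0, -0.498]]
wrist_force: [-4.5, 1.5, 1.8]
gripper_width: 0.244
gripper_force: 30.0
```

```bash
python3 - <<'E'
from h import *
s=sense();print(s['tcp_pos'],s['joints'],s['ee_rot'],s['wrist_force'])
a=capture("top")[165:225,150:250]; b=capture("scene")[75:165,220:320]
a=cv2.resize(a,None,fx=4,fy=4,interpolation=cv2.INTER_CUBIC)
b=cv2.resize(b,None,fx=4,fy=4,interpolation=cv2.INTER_CUBIC)
o=np.zeros((360,800,3),np.uint8); o[:240,:400]=a; o[:360,400:800]=b
cv2.imwrite("pics/c3.png",np.clip(o*1.5,0,255).astype(np.uint8))
E
```

```text
[0.52215663 0.18386942 0.13429718] [ 54.20851988  37.68659515 -23.51803579  39.47614173 -81.4424476
 -69.35115236] [[ 9.17445625e-02 -9.82735314e-01  1.60668097e-01]
 [-4.89546806e-01 -1.85016417e-01 -8.52122556e-01]
 [ 8.67137163e-01 -4.76942722e-04 -4.98069185e-01]] [-4.5095432   1.53211895  1.81851269]
```

View pics/c3.png

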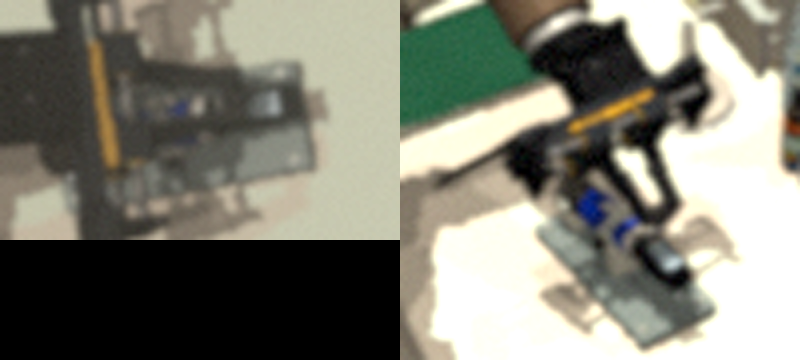

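Call:
{"name": "servo_tool", "arguments": {
  "deltas": [
    {"tx": -0.1,"ty": 0,"tz": -2.6,"ax": 0,"ay": 0.052,"az": 0,"claw": 10},
    {"tx": -0.3,"ty": 0,"tz": -5.1,"ax": 0,"ay": 0.105,"az": 0,"claw": 10},
    {"tx": -0.6,"ty": 0,"tz": -7.7,"ax": 0,"ay": 0.157,"az": 0,"claw": 10},
    {"tx": -1.1,"ty": 0,"tz": -10.2,"ax": 0,"ay": 0.209,"az": 0,"claw": 10},
    {"tx": -1.7,"ty": 0,"tz": -12.7,"ax": 0,"ay": 0.262,"az": 0,"claw": 10}
  ]
}}

```text
time_s: 5.7
tcp_pos: [0.5198, 0.1952, 0.1394]
ee_rot: [[0.047, -0.983, 0.178], [-0.253, -0.184, -0.95], [0.966, -0.0, -0.257]]
wrist_force: [-6.3, 2.0, 1.3]
gripper_width: 0.243
gripper_force: 30.0
```

Call:
{"name": "servo_tool", "arguments": {
  "deltas": [
    {"tx": -0.7,"ty": 0,"tz": -3.1,"ax": 0,"ay": 0,"az": 0,"claw": 10},
    {"tx": -1.5,"ty": 0,"tz": -6.2,"ax": 0,"ay": 0,"az": 0,"claw": 10},
    {"tx": -2.3,"ty": 0,"tz": -9.4,"ax": 0,"ay": 0,"az": 0,"claw": 10},
    {"tx": -3.2,"ty": 0,"tz": -12.5,"ax": 0,"ay": 0,"az": 0,"claw": 10},
    {"tx": -4.7,"ty": 0,"tz": -15.3,"ax": 0,"ay": 0,"az": 0,"claw": 10},
    {"tx": -6.3,"ty": 0,"tz": -18.1,"ax": 0,"ay": 0,"az": 0,"claw": 10},
    {"tx": -7.9,"ty": 0,"tz": -20.9,"ax": 0,"ay": 0,"az": 0,"claw": 10},
    {"tx": -9.6,"ty": 0,"tz": -23.7,"ax": 0,"ay": 0,"az": 0,"claw": 10}
  ]
}}

```text
time_s: 6.37
tcp_pos: [0.515, 0.2184, 0.137]
ee_rot: [[0.047, -0.983, 0.176], [-0.251, -0.182, -0.951], [0.967, 0.001, -0.256]]
wrist_force: [-2.3, -3.7, 4.6]
gripper_width: 0.242
gripper_force: 30.0
```

Call:
{"name": "servo_tool", "arguments": {
  "deltas": [
    {"tx": -2,"ty": 0,"tz": -2.2,"ax": 0,"ay": 0,"az": 0,"claw": 10},
    {"tx": -4,"ty": 0,"tz": -4.4,"ax": 0,"ay": 0,"az": 0,"claw": 10},
    {"tx": -6,"ty": 0,"tz": -6.5,"ax": 0,"ay": 0,"az": 0,"claw": 10},
    {"tx": -8,"ty": 0,"tz": -8.5,"ax": 0,"ay": 0,"az": 0,"claw": 10},
    {"tx": -10,"ty": 0,"tz": -10.2,"ax": 0,"ay": 0,"az": 0,"claw": 10}
  ]
}}

```text
time_s: 6.78
tcp_pos: [0.5126, 0.231, 0.1305]
ee_rot: [[0.047, -0.983, 0.176], [-0.25, -0.182, -0.951], [0.967, 0.0, -0.255]]
wrist_force: [-5.2, -2.0, 6.6]
gripper_width: 0.238
gripper_force: 30.0
```

```bash
python3 - <<'E'
from h import *
s=sense();print(s['tcp_pos'],s['joints'],s['wrist_force'],s["gripper_width"])
a=capture("top")[165:225,150:250]; b=capture("scene")[75:165,220:320]
a=cv2.resize(a,None,fx=4,fy=4,interpolation=cv2.INTER_CUBIC)
b=cv2.resize(b,None,fx=4,fy=4,interpolation=cv2.INTER_CUBIC)
o=np.zeros((360,800,3),np.uint8); o[:240,:400]=a; o[:360,400:800]=b
cv2.imwrite("pics/c4.png",np.clip(o*1.5,0,255).astype(np.uint8))
E
```

```text
[0.51262575 0.23101708 0.13053444] [ 58.8430512   46.85513097 -18.05438873  40.13904294 -94.34120743
 -73.55309425] [-5.16508007 -1.97680474  6.60741185] 0.23769872383177845
```

View pics/c4.png

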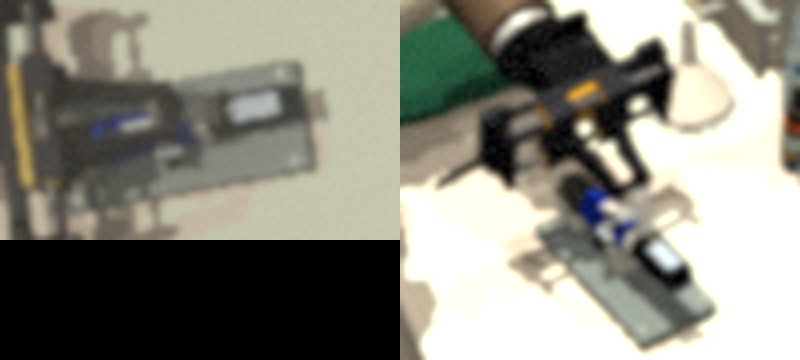

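Call:
{"name": "servo_tool", "arguments": {
  "deltas": [
    {"tx": 0,"ty": 0,"tz": 0,"ax": 0,"ay": 0,"az": 0,"claw": 35},
    {"tx": 0,"ty": 0,"tz": 0,"ax": 0,"ay": 0,"az": 0,"claw": 50},
    {"tx": 0,"ty": 0,"tz": 0,"ax": 0,"ay": 0,"az": 0,"claw": 60},
    {"tx": 20,"ty": 0,"tz": 0,"ax": 0,"ay": 0,"az": 0,"claw": 60},
    {"tx": 50,"ty": 0,"tz": 0,"ax": 0,"ay": 0,"az": 0,"claw": 60},
    {"tx": 85,"ty": 0,"tz": -10,"ax": 0,"ay": -0.12,"az": 0,"claw": 30},
    {"tx": 100,"ty": 0,"tz": -10,"ax": 0,"ay": -0.24,"az": 0,"claw": 10},
    {"tx": 100,"ty": 0,"tz": -5,"ax": 0,"ay": -0.36,"az": 0,"claw": 0},
    {"tx": 100,"ty": 0,"tz": 0,"ax": 0,"ay": -0.48,"az": 0,"claw": 0},
    {"tx": 100,"ty": 0,"tz": 10,"ax": 0,"ay": -0.6,"az": 0,"claw": 0},
    {"tx": 100,"ty": 0,"tz": 20,"ax": 0,"ay": -0.72,"az": 0,"claw": 0},
    {"tx": 100,"ty": 0,"tz": 40,"ax": 0,"ay": -0.84,"az": 0,"claw": 0}
  ]
}}

```text
time_s: 7.88
tcp_pos: [0.5268, 0.1709, 0.2166]
ee_rot: [[0.166, -0.982, 0.09], [-0.88, -0.189, -0.436], [0.445, -0.006, -0.896]]
wrist_force: [-0.0, 0.1, -0.7]
gripper_width: 0.176
gripper_force: 0.0
```

```bash
python3 - <<'E'
from h import *
np.set_printoptions(precision=4,suppress=True)
s=sense();print(s['tcp_pos'],s['joints'],s['wrist_force'],s["gripper_width"])
a=capture("top")[165:225,150:250]; b=capture("scene")[75:165,220:320]
cv2.imwrite("pics/raw5.png",capture("top"))
a=cv2.resize(a,None,fx=4,fy=4,interpolation=cv2.INTER_CUBIC)
b=cv2.resize(b,None,fx=4,fy=4,interpolation=cv2.INTER_CUBIC)
o=np.zeros((360,800,3),np.uint8); o[:240,:400]=a; o[:360,400:800]=b
cv2.imwrite("pics/c5.png",np.clip(o*1.5,0,255).astype(np.uint8))
O=np.array([.5082,.2561,0]);d=np.array([.1857,-.9826,0]);n=np.array([.9826,.1857,0])
for p in((228,97),(280,90),(283,117),(231,125)):
    q=px2w("top",150+(p[0]+.5)/4-.5,165+(p[1]+.5)/4-.5,.087); print(q,"along",(q-O)@d,"across",(q-O)@n)
for p in((655,240),(683,262),(668,275),(640,255)):
    q=px2w("scene",220+(p[0]-400+.5)/4-.5,75+(p[1]+.5)/4-.5,.087); print("s",q,"along",(q-O)@d,"across",(q-O)@n)
E
```

```text
[0.5268 0.1709 0.2166] [ 45.9522  19.6791 -16.9173  22.9339 -70.5854 -46.1497] [-0.0493  0.0638 -0.6874] 0.1758811748379538
[0.5281 0.2044 0.087 ] along 0.05445487105541934 across 0.009988906119344495
[0.5338 0.1674 0.087 ] along 0.0919180396268703 across 0.008665057993769935
[0.5143 0.1644 0.087 ] along 0.09121094978954437 across -0.010989151303161087
[0.508  0.2014 0.087 ] along 0.053711642163791914 across -0.010373526105105443
s [0.5199 0.2016 0.087 ] along 0.05571386900825061 across 0.0014134390059292214
s [0.5322 0.1656 0.087 ] along 0.09335499148740817 across 0.006741998099323566
s [0.5137 0.1561 0.087 ] along 0.09930737799126978 across -0.013170912595743224
s [0.5004 0.1894 0.087 ] along 0.06405885726321371 across -0.020020091592993984
```

View pics/c5.png

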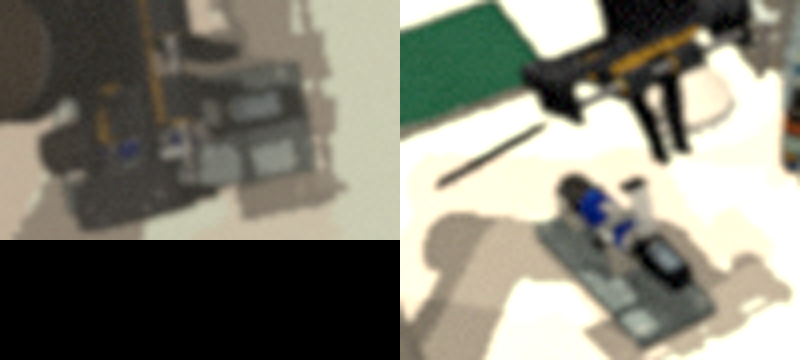

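Call:
{"name": "servo_tool", "arguments": {
  "deltas": [
    {"tx": -5,"ty": 0,"tz": 5,"ax": 0,"ay": -0.12,"az": 0,"claw": 0},
    {"tx": -15,"ty": 1,"tz": 15,"ax": 0,"ay": -0.24,"az": 0,"claw": 0},
    {"tx": -30,"ty": 2,"tz": 30,"ax": 0,"ay": -0.36,"az": 0,"claw": 0},
    {"tx": -49,"ty": 3,"tz": 50,"ax": 0,"ay": -0.461,"az": 0,"claw": 0},
    {"tx": -49,"ty": 3,"tz": 50,"ax": 0,"ay": -0.461,"az": 0,"claw": 0},
    {"tx": -49,"ty": 3,"tz": 50,"ax": 0,"ay": -0.461,"az": 0,"claw": 0}
  ]
}}

```text
time_s: 8.53
tcp_pos: [0.5186, 0.1881, 0.1475]
ee_rot: [[0.185, -0.983, 0.0], [-0.983, -0.185, -0.013], [0.013, 0.002, -1.0]]
wrist_force: [0.6, 0.7, 0.9]
gripper_width: 0.001
gripper_force: 0.0
```

```bash
python3 - <<'E'
from h import *
np.set_printoptions(precision=4,suppress=True)
s=sense();print(s['tcp_pos'],s['joints'],s['wrist_force'],s["gripper_width"])
O=np.array([.5082,.2561,0]);d=np.array([.1857,-.9826,0])
for t in range(90,126,10):
    a=np.radians(t); print(t, w2px("scene",O+d*(.047+.049*np.cos(a)-.01*np.sin(a))+np.array([0,0,.092+.049*np.sin(a)+.01*np.cos(a)])))
E
```

```text
[0.5186 0.1881 0.1475] [ 37.1305  18.9249 -16.2005   0.7478 -55.3154 -26.9178] [0.5953 0.7474 0.8666] 0.000751767720296438
90 [279.5408 120.7536]
100 [278.2986 119.9408]
110 [277.1687 119.5158]
120 [276.1853 119.4879]
```

Call:
{"name": "servo_tool", "arguments": {
  "deltas": [
    {"tx": 0,"ty": 0,"tz": 12,"ax": 0,"ay": 0,"az": 0,"claw": 0},
    {"tx": 0,"ty": 0,"tz": 24,"ax": 0,"ay": 0,"az": 0,"claw": 0},
    {"tx": -5,"ty": 0,"tz": 24,"ax": 0,"ay": 0,"az": 0,"claw": 0},
    {"tx": -10,"ty": 0,"tz": 24,"ax": 0,"ay": 0,"az": 0,"claw": 0},
    {"tx": -15,"ty": 0,"tz": 24,"ax": 0,"ay": 0,"az": 0,"claw": 0},
    {"tx": -20,"ty": 0,"tz": 24,"ax": 0,"ay": 0,"az": 0,"claw": 0},
    {"tx": -23,"ty": 0,"tz": 24,"ax": 0,"ay": 0,"az": 0,"claw": 0}
  ]
}}

```text
time_s: 9.12
tcp_pos: [0.5144, 0.2123, 0.125]
ee_rot: [[0.186, -0.982, 0.003], [-0.982, -0.186, -0.009], [0.009, -0.001, -1.0]]
wrist_force: [-0.4, -1.2, -0.4]
gripper_width: 0.002
gripper_force: 0.5
```

Call:
{"name": "servo_tool", "arguments": {
  "deltas": [
    {"tx": -2,"ty": 0,"tz": 0,"ax": 0,"ay": 0,"az": 0,"claw": 0},
    {"tx": -3,"ty": 0,"tz": 0,"ax": 0,"ay": 0,"az": 0,"claw": 0},
    {"tx": -3,"ty": 0,"tz": 0,"ax": 0,"ay": 0,"az": 0,"claw": 0}
  ]
}}

```text
time_s: 9.37
tcp_pos: [0.5137, 0.2145, 0.1245]
ee_rot: [[0.185, -0.983, 0.002], [-0.983, -0.185, -0.008], [0.009, -0.001, -1.0]]
wrist_force: [-0.7, 0.4, -0.1]
gripper_width: 0.004
gripper_force: 0.0
```

Call:
{"name": "servo_tool", "arguments": {
  "deltas": [
    {"tx": -2,"ty": 0,"tz": 0,"ax": 0,"ay": 0,"az": 0,"claw": 0},
    {"tx": -4,"ty": 0,"tz": 0,"ax": 0,"ay": 0,"az": 0,"claw": 0},
    {"tx": -5,"ty": 0,"tz": 0,"ax": 0,"ay": 0,"az": 0,"claw": 0},
    {"tx": -5,"ty": 0,"tz": 0,"ax": 0,"ay": 0,"az": 0,"claw": 0}
  ]
}}

```text
time_s: 9.7
tcp_pos: [0.5127, 0.2184, 0.1241]
ee_rot: [[0.185, -0.983, 0.001], [-0.983, -0.185, -0.01], [0.01, 0.001, -1.0]]
wrist_force: [1.0, -2.7, -0.2]
gripper_width: 0.007
gripper_force: 1.4
```

Call:
{"name": "servo_tool", "arguments": {
  "deltas": [
    {"tx": -2,"ty": 0,"tz": 0,"ax": 0,"ay": 0,"az": 0,"claw": 0},
    {"tx": -4,"ty": 0,"tz": 0,"ax": 0,"ay": 0,"az": 0,"claw": 0},
    {"tx": -4,"ty": 0,"tz": 0,"ax": 0,"ay": 0,"az": 0,"claw": 0}
  ]
}}

```text
time_s: 9.95
tcp_pos: [0.5122, 0.2194, 0.1239]
ee_rot: [[0.185, -0.983, 0.0], [-0.983, -0.185, -0.016], [0.015, 0.003, -1.0]]
wrist_force: [5.4, -12.1, -0.5]
gripper_width: 0.004
gripper_force: 5.5
```

Call:
{"name": "servo_tool", "arguments": {
  "deltas": [
    {"tx": -2,"ty": 0,"tz": 0,"ax": 0,"ay": 0,"az": 0,"claw": 0},
    {"tx": -3,"ty": 0,"tz": 0,"ax": 0,"ay": 0,"az": 0,"claw": 0},
    {"tx": -3,"ty": 0,"tz": 0,"ax": 0,"ay": 0,"az": 0,"claw": 0}
  ]
}}

```text
time_s: 10.2
tcp_pos: [0.5119, 0.2199, 0.1238]
ee_rot: [[0.184, -0.983, -0.001], [-0.983, -0.184, -0.02], [0.019, 0.004, -1.0]]
wrist_force: [9.8, -18.9, -0.6]
gripper_width: 0.006
gripper_force: 8.5
```

Call:
{"name": "servo_tool", "arguments": {
  "deltas": [
    {"tx": 10,"ty": 0,"tz": 0,"ax": 0,"ay": 0,"az": 0,"claw": 0},
    {"tx": 30,"ty": 0,"tz": -10,"ax": 0,"ay": 0,"az": 0,"claw": 0},
    {"tx": 60,"ty": 0,"tz": -30,"ax": 0,"ay": 0,"az": 0,"claw": 0},
    {"tx": 90,"ty": 0,"tz": -60,"ax": 0,"ay": 0,"az": 0,"claw": 20},
    {"tx": 120,"ty": 0,"tz": -90,"ax": 0,"ay": 0,"az": 0,"claw": 40}
  ]
}}

```text
time_s: 10.62
tcp_pos: [0.5329, 0.1091, 0.2145]
ee_rot: [[0.186, -0.983, 0.0], [-0.983, -0.186, -0.009], [0.009, 0.001, -1.0]]
wrist_force: [1.3, 1.3, -0.1]
gripper_width: 0.089
gripper_force: 0.0
```

```bash
python3 - <<'E'
from h import *
np.set_printoptions(precision=4,suppress=True)
s=sense();print(s['tcp_pos'],s['joints'],s['wrist_force'],s["gripper_width"])
for c in("top","scene"):
    im=capture(c); cv2.imwrite(f"pics/{c}6.png",im)
    for r in trace("spatula",c):
        P,R=maskaxis(c,r["mask"],.006); 
        if abs(R[0][1]+.37)<.03:
            v,u=np.nonzero(r["mask"]); g=im[v,u].astype(int).max(1)
            D=P[g<70].mean(0); L=P[g>=70].mean(0); e=L-D
            print(c,R,"dark c",D,"light c",L,"dir",np.degrees(np.arctan2(e[1],e[0])))
            vx,vy,x0,y0=cv2.fitLine(P,cv2.DIST_HUBER,0,.001,.001).ravel(); print("fit",np.degrees(np.arctan2(vy,vx)),x0,y0)
            t=(P-[x0,y0])@[vx,vy]; print("ends",np.array([x0,y0])+t.min()*np.array([vx,vy]),np.array([x0,y0])+t.max()*np.array([vx,vy]),t.max()-t.min())
            td=t[g<70]; print("dark range",np.percentile(td,[2,98]))
E
```

```text
[0.5329 0.1091 0.2145] [ 28.9109  14.5605 -11.8468   0.4951 -63.8104 -18.4309] [ 1.337   1.3001 -0.0685] 0.08886674200372996
top ((0.47054803371429443, -0.36931300163269043), (0.18181414902210236, 0.018265189602971077), 9.582681655883789) dark c [ 0.4284 -0.377 ] light c [ 0.4943 -0.3654] dir 10.003162
fit 10.16059 0.47010243 -0.36965844
ends [ 0.3811 -0.3856] [ 0.5601 -0.3535] 0.18185674
dark range [-0.0857  0.0011]
scene ((0.46667081117630005, -0.37253907322883606), (0.17909981310367584, 0.019088001921772957), 9.587675094604492) dark c [ 0.4282 -0.3799] light c [ 0.4809 -0.3696] dir 11.045404
fit 9.61799 0.46273896 -0.37315708
ends [ 0.3784 -0.3875] [ 0.555  -0.3575] 0.1791032
dark range [-0.0786  0.0087]
```

Call:
{"name": "servo_tool", "arguments": {
  "deltas": [
    {"tx": 38,"ty": 15,"tz": 0,"ax": 0,"ay": 0,"az": 0.12,"claw": 45},
    {"tx": 76,"ty": 31,"tz": 0,"ax": 0,"ay": 0,"az": 0.24,"claw": 45},
    {"tx": 114,"ty": 46,"tz": 0,"ax": 0,"ay": 0,"az": 0.36,"claw": 45},
    {"tx": 152,"ty": 62,"tz": 0,"ax": 0,"ay": 0,"az": 0.48,"claw": 45},
    {"tx": 190,"ty": 77,"tz": 0,"ax": 0,"ay": 0,"az": 0.6,"claw": 45},
    {"tx": 228,"ty": 93,"tz": 0,"ax": 0,"ay": 0,"az": 0.72,"claw": 45},
    {"tx": 266,"ty": 108,"tz": 0,"ax": 0,"ay": 0,"az": 0.84,"claw": 45},
    {"tx": 304,"ty": 124,"tz": 0,"ax": 0,"ay": 0,"az": 0.96,"claw": 45},
    {"tx": 342,"ty": 139,"tz": 0,"ax": 0,"ay": 0,"az": 1.08,"claw": 45},
    {"tx": 380,"ty": 155,"tz": 0,"ax": 0,"ay": 0,"az": 1.2,"claw": 45},
    {"tx": 420,"ty": 171,"tz": 0,"ax": 0,"ay": 0,"az": 1.32,"claw": 45},
    {"tx": 460,"ty": 187,"tz": 0,"ax": 0,"ay": 0,"az": 1.44,"claw": 45}
  ]
}}

```text
time_s: 11.82
tcp_pos: [0.4347, -0.3746, 0.2166]
ee_rot: [[-0.952, -0.307, 0.0], [-0.307, 0.952, -0.007], [0.002, -0.007, -1.0]]
wrist_force: [1.3, 0.8, -0.3]
gripper_width: 0.517
gripper_force: 0.0
```

Call:
{"name": "servo_tool", "arguments": {
  "deltas": [
    {"tx": 0,"ty": 0,"tz": 0,"ax": 0,"ay": 0,"az": 0.1,"claw": 45},
    {"tx": 0,"ty": 0,"tz": 0,"ax": 0,"ay": 0,"az": 0.1,"claw": 45},
    {"tx": 0,"ty": 0,"tz": 0,"ax": 0,"ay": 0,"az": 0.1,"claw": 45}
  ]
}}

```text
time_s: 12.07
tcp_pos: [0.435, -0.3731, 0.2166]
ee_rot: [[-0.976, -0.218, -0.0], [-0.218, 0.976, -0.007], [0.002, -0.007, -1.0]]
wrist_force: [-0.2, -0.1, -0.3]
gripper_width: 0.521
gripper_force: 0.0
```

```bash
python3 - <<'E'
from h import *
np.set_printoptions(precision=4,suppress=True)
s=sense();print(s['tcp_pos'],s['joints'],np.array(s['ee_rot']),s["gripper_width"])
r=lambda c,u,v:(px2w(c,u,v,1.0),px2w(c,u,v,0.))
A=r("top",340,88);B=r("scene",407,165)
from scipy.optimize import minimize
f=lambda t:np.linalg.norm(A[0]+t[0]*(A[1]-A[0])-B[0]-t[1]*(B[1]-B[0]))
t=minimize(f,[.8,.8],method="Nelder-Mead").x; print("bucket rim",A[0]+t[0]*(A[1]-A[0]),B[0]+t[1]*(B[1]-B[0]))
E
```

```text
[ 0.435  -0.3731  0.2166] [-24.2254  17.127   -7.9      0.4138 -64.8314 -53.3723] [[-0.976  -0.2178 -0.0004]
 [-0.2178  0.976  -0.007 ]
 [ 0.0019 -0.0067 -1.    ]] 0.5207374045135141
bucket rim [ 0.8016 -0.1705  0.1717] [ 0.801  -0.1704  0.1715]
```

Call:
{"name": "servo_tool", "arguments": {
  "deltas": [
    {"tx": 1,"ty": -4,"tz": 35,"ax": -0.007,"ay": 0.002,"az": 0.047,"claw": 45},
    {"tx": 1,"ty": -4,"tz": 70,"ax": -0.007,"ay": 0.002,"az": 0.047,"claw": 45},
    {"tx": 1,"ty": -4,"tz": 105,"ax": -0.007,"ay": 0.002,"az": 0.047,"claw": 45},
    {"tx": 1,"ty": -4,"tz": 140,"ax": -0.007,"ay": 0.002,"az": 0.047,"claw": 45},
    {"tx": 1,"ty": -4,"tz": 165,"ax": -0.007,"ay": 0.002,"az": 0.047,"claw": 45},
    {"tx": 1,"ty": -4,"tz": 182,"ax": -0.007,"ay": 0.002,"az": 0.047,"claw": 45},
    {"tx": 1,"ty": -4,"tz": 182,"ax": -0.007,"ay": 0.002,"az": 0.047,"claw": 45},
    {"tx": 1,"ty": -4,"tz": 182,"ax": -0.007,"ay": 0.002,"az": 0.047,"claw": 45}
  ]
}}

```text
time_s: 12.73
tcp_pos: [0.4356, -0.3782, 0.0356]
ee_rot: [[-0.985, -0.173, -0.004], [-0.173, 0.985, -0.002], [0.004, -0.001, -1.0]]
wrist_force: [0.3, -0.4, 0.6]
gripper_width: 0.513
gripper_force: 0.0
```

```bash
python3 - <<'E'
from h import *
a=capture("top")[160:270,345:455]; b=capture("scene")[220:320,270:390]
s=sense();print(s['tcp_pos'],w2px("top",s['tcp_pos']),w2px("scene",s['tcp_pos']))
a=cv2.resize(a,None,fx=3.5,fy=3.5,interpolation=cv2.INTER_CUBIC)
b=cv2.resize(b,None,fx=3.4,fy=3.4,interpolation=cv2.INTER_CUBIC)
o=np.zeros((400,796,3),np.uint8); o[:a.shape[0],:385]=a; o[:b.shape[0],385:385+b.shape[1]]=b[:,:411]
cv2.imwrite("pics/c7.png",np.clip(o*1.4,0,255).astype(np.uint8))
E
```

```text
[ 0.43685857 -0.37939812  0.03771627] [407.32700549 224.95555508] [331.92308609 278.60256197]
```

View pics/c7.png

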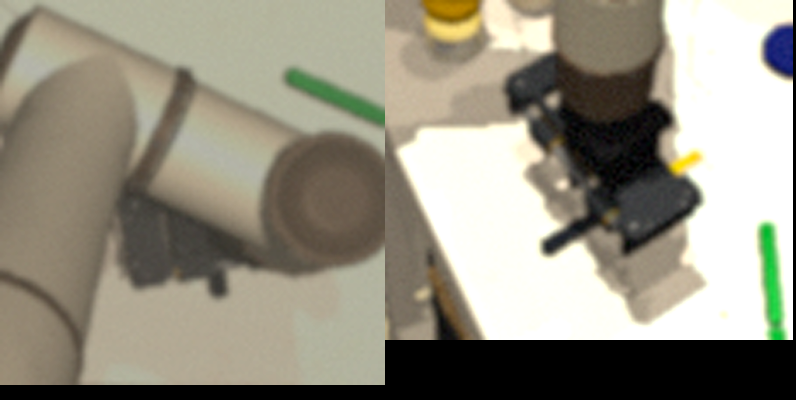

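Call:
{"name": "servo_tool", "arguments": {
  "deltas": [
    {"tx": 0,"ty": 1,"tz": 12,"ax": 0,"ay": 0,"az": 0,"claw": 45},
    {"tx": 0,"ty": 1,"tz": 24,"ax": 0,"ay": 0,"az": 0,"claw": 45},
    {"tx": 0,"ty": 1,"tz": 29,"ax": 0,"ay": 0,"az": 0,"claw": 45},
    {"tx": 0,"ty": 1,"tz": 29,"ax": 0,"ay": 0,"az": 0,"claw": 40},
    {"tx": 0,"ty": 1,"tz": 29,"ax": 0,"ay": 0,"az": 0,"claw": 40}
  ]
}}

```text
time_s: 13.25
tcp_pos: [0.4358, -0.3791, 0.0083]
ee_rot: [[-0.985, -0.17, -0.0], [-0.17, 0.985, -0.003], [0.001, -0.003, -1.0]]
wrist_force: [0.1, -0.4, -0.3]
gripper_width: 0.475
gripper_force: 0.0
```

Call:
{"name": "servo_tool", "arguments": {
  "deltas": [
    {"tx": 0,"ty": 0,"tz": 4,"ax": 0,"ay": 0,"az": 0,"claw": 35},
    {"tx": 0,"ty": 0,"tz": 4,"ax": 0,"ay": 0,"az": 0,"claw": 28},
    {"tx": 0,"ty": 0,"tz": 4,"ax": 0,"ay": 0,"az": 0,"claw": 22},
    {"tx": 0,"ty": 0,"tz": 4,"ax": 0,"ay": 0,"az": 0,"claw": 18},
    {"tx": 0,"ty": 0,"tz": 4,"ax": 0,"ay": 0,"az": 0,"claw": 14},
    {"tx": 0,"ty": 0,"tz": 4,"ax": 0,"ay": 0,"az": 0,"claw": 8},
    {"tx": 0,"ty": 0,"tz": 4,"ax": 0,"ay": 0,"az": 0,"claw": 5},
    {"tx": 0,"ty": 0,"tz": 4,"ax": 0,"ay": 0,"az": 0,"claw": 5},
    {"tx": 0,"ty": 0,"tz": 4,"ax": 0,"ay": 0,"az": 0,"claw": 5}
  ]
}}

```text
time_s: 14.0
tcp_pos: [0.435, -0.3788, 0.0034]
ee_rot: [[-0.986, -0.169, -0.002], [-0.169, 0.986, -0.002], [0.002, -0.002, -1.0]]
wrist_force: [0.1, 0.8, 2.1]
gripper_width: 0.176
gripper_force: 30.0
```

Call:
{"name": "servo_tool", "arguments": {
  "deltas": [
    {"tx": 0,"ty": 0,"tz": -5,"ax": 0,"ay": 0,"az": 0,"claw": 5},
    {"tx": 0,"ty": 0,"tz": -15,"ax": 0,"ay": 0,"az": 0,"claw": 5},
    {"tx": 0,"ty": 0,"tz": -35,"ax": 0,"ay": 0,"az": 0,"claw": 5},
    {"tx": 0,"ty": 0,"tz": -60,"ax": 0,"ay": 0,"az": 0,"claw": 5},
    {"tx": 0,"ty": 0,"tz": -85,"ax": 0,"ay": 0,"az": 0,"claw": 5},
    {"tx": 0,"ty": 0,"tz": -110,"ax": 0,"ay": 0,"az": 0,"claw": 5},
    {"tx": 0,"ty": 0,"tz": -140,"ax": 0,"ay": 0,"az": 0,"claw": 5},
    {"tx": 0,"ty": 0,"tz": -170,"ax": 0,"ay": 0,"az": 0,"claw": 5},
    {"tx": 0,"ty": 0,"tz": -190,"ax": 0,"ay": 0,"az": 0,"claw": 5},
    {"tx": 0,"ty": 0,"tz": -200,"ax": 0,"ay": 0,"az": 0,"claw": 5}
  ]
}}

```text
time_s: 14.83
tcp_pos: [0.4365, -0.3793, 0.2078]
ee_rot: [[-0.986, -0.169, 0.004], [-0.169, 0.986, -0.006], [-0.003, -0.007, -1.0]]
wrist_force: [0.3, -0.1, 0.0]
gripper_width: 0.182
gripper_force: 30.0
```

Call:
{"name": "servo_tool", "arguments": {
  "deltas": [
    {"tx": -2,"ty": 5,"tz": 0,"ax": 0,"ay": 0,"az": -0.06,"claw": 5},
    {"tx": -5,"ty": 20,"tz": 0,"ax": 0,"ay": 0,"az": -0.18,"claw": 5},
    {"tx": -10,"ty": 40,"tz": 0,"ax": 0,"ay": 0,"az": -0.3,"claw": 5},
    {"tx": -15,"ty": 60,"tz": 0,"ax": 0,"ay": 0,"az": -0.42,"claw": 5},
    {"tx": -20,"ty": 80,"tz": 0,"ax": 0,"ay": 0,"az": -0.54,"claw": 5},
    {"tx": -25,"ty": 100,"tz": 0,"ax": 0,"ay": 0,"az": -0.66,"claw": 5},
    {"tx": -30,"ty": 120,"tz": 0,"ax": 0,"ay": 0,"az": -0.78,"claw": 5},
    {"tx": -36,"ty": 142,"tz": 0,"ax": 0,"ay": 0,"az": -0.9,"claw": 5},
    {"tx": -42,"ty": 165,"tz": 0,"ax": 0,"ay": 0,"az": -1.02,"claw": 5},
    {"tx": -48,"ty": 188,"tz": 0,"ax": 0,"ay": 0,"az": -1.14,"claw": 5},
    {"tx": -54,"ty": 211,"tz": 0,"ax": 0,"ay": 0,"az": -1.26,"claw": 5},
    {"tx": -60,"ty": 233,"tz": 0,"ax": 0,"ay": 0,"az": -1.38,"claw": 5}
  ]
}}

```text
time_s: 15.83
tcp_pos: [0.4545, -0.1374, 0.2023]
ee_rot: [[-0.015, -1.0, -0.003], [-1.0, 0.015, -0.002], [0.002, 0.003, -1.0]]
wrist_force: [-0.3, -0.6, -1.6]
gripper_width: 0.177
gripper_force: 30.0
```

Call:
{"name": "servo_tool", "arguments": {
  "deltas": [
    {"tx": 0,"ty": 0,"tz": 0,"ax": 0,"ay": 0,"az": -0.1,"claw": 5},
    {"tx": 0,"ty": 0,"tz": 0,"ax": 0,"ay": 0,"az": -0.19,"claw": 5},
    {"tx": 0,"ty": 0,"tz": 0,"ax": 0,"ay": 0,"az": -0.19,"claw": 5},
    {"tx": 0,"ty": 0,"tz": 0,"ax": 0,"ay": 0,"az": -0.19,"claw": 5}
  ]
}}

```text
time_s: 16.17
tcp_pos: [0.4547, -0.1385, 0.2023]
ee_rot: [[0.166, -0.986, -0.003], [-0.986, -0.166, -0.002], [0.002, 0.003, -1.0]]
wrist_force: [-0.7, -0.9, -0.5]
gripper_width: 0.174
gripper_force: 30.0
```

```bash
python3 - <<'E'
from h import *
np.set_printoptions(precision=4,suppress=True)
s=sense();print(s['time_s'],s['tcp_pos'],s['joints'],np.array(s['ee_rot']),s["gripper_width"])
R=np.array(s['ee_rot']);p=np.array(s['tcp_pos'])
tip=p-R[:,0]*.128; cen=p-R[:,0]*.09
for c in("top","scene"):
    im=capture(c); cv2.imwrite(f"pics/{c}8.png",im)
    print(c,"pred tip",w2px(c,tip),"blade root",w2px(c,p-R[:,0]*.045))
    for r in trace("spatula",c):
        v,u=np.nonzero(r["mask"]); print(round(r["confidence"],2),len(u),u.min(),u.max(),v.min(),v.max())
E
```

```text
16.1667 [ 0.4547 -0.1385  0.2023] [  2.7898   8.4288 -21.5786   0.1374 -60.143    6.6921] [[ 0.1659 -0.9861 -0.0025]
 [-0.9861 -0.1659 -0.0022]
 [ 0.0018  0.0029 -1.    ]] 0.17448351848689686
top pred tip [277.6553 220.6923] blade root [309.5013 215.8713]
0.77 337 426 479 179 205
scene pred tip [282.3123 159.8228] blade root [296.5497 176.2946]
0.73 273 380 388 286 341
0.43 106 282 316 160 199
```

```bash
cat > rect.py <<'E'
from h import *
O=np.array([.5082,.2561,0]);d=np.array([.1857,-.9826,0]);n=np.array([.9826,.1857,0])
def rect(c,im,z,a0=.02,a1=.13,w=.035,s=3400):
    # columns: along a0..a1 ; rows: across +w..-w
    A=np.arange(a0,a1,1/s); B=np.arange(w,-w,-1/s)
    cs=[w2px(c,O+d*a+n*b+[0,0,z]) for a,b in((a0,w),(a1,w),(a1,-w),(a0,-w))]
    W,H=len(A),len(B)
    M=cv2.getPerspectiveTransform(np.float32(cs),np.float32([[0,0],[W,0],[W,H],[0,H]]))
    return cv2.warpPerspective(im,M,(W,H),flags=cv2.INTER_CUBIC)
E
python3 - <<'E'
from rect import *
out=[]
for c in("top","scene"):
    im=cv2.imread(f"pics/{c}8.png"); r=rect(c,im,.087)
    prof=r[int(.030*3400):int(.040*3400)].mean((0,2)) # central strip
    print(c,"along",[(int(20+i/3.4),int(prof[i])) for i in range(0,len(prof),7)])
    i=int((.073-.02)*3400); pc=r[:,i-30:i+30].mean((1,2)); print("across",[(round(35-i/3.4),int(pc[i])) for i in range(0,len(pc),7)])
    for k in range(20,131,10):
        x=int((k-20)*3.4); cv2.line(r,(x,0),(x,8 if k%50 else 20),(0,0,255),1)
    cv2.line(r,(0,119),(10,119),(0,0,255),1); out.append(r)
cv2.imwrite("pics/rect.png",np.clip(np.vstack(out)*1.4,0,255).astype(np.uint8))
print(r.shape)
E
```

```text
top along [(20, 75), (22, 76), (24, 78), (26, 82), (28, 84), (30, 85), (32, 84), (34, 81), (36, 79), (38, 76), (40, 75), (42, 73), (44, 66), (46, 57), (48, 52), (50, 58), (52, 70), (55, 80), (57, 82), (59, 79), (61, 73), (63, 70), (65, 74), (67, 87), (69, 103), (71, 111), (73, 116), (75, 117), (77, 116), (79, 116), (81, 116), (83, 115), (85, 115), (87, 115), (90, 115), (92, 115), (94, 115), (96, 115), (98, 114), (100, 114), (102, 114), (104, 114), (106, 113), (108, 113), (110, 113), (112, 112), (114, 112), (116, 112), (118, 112), (120, 111), (122, 111), (125, 111), (127, 111), (129, 110)]
across [(35, 124), (33, 122), (31, 115), (29, 103), (27, 91), (25, 84), (23, 81), (21, 80), (19, 82), (16, 84), (14, 87), (12, 87), (10, 89), (8, 93), (6, 96), (4, 100), (2, 104), (0, 106), (-2, 107), (-4, 110), (-6, 112), (-8, 114), (-10, 115), (-12, 117), (-14, 119), (-16, 120), (-19, 121), (-21, 122), (-23, 122), (-25, 123), (-27, 124), (-29, 125), (-31, 126), (-33, 126), (-35, 126)]
scene along [(20, 117), (22, 114), (24, 112), (26, 114), (28, 118), (30, 122), (32, 125), (34, 128), (36, 129), (3
[... 178 characters left out ...]
 (73, 170), (75, 170), (77, 170), (79, 171), (81, 172), (83, 172), (85, 168), (87, 161), (90, 149), (92, 132), (94, 109), (96, 84), (98, 58), (100, 37), (102, 25), (104, 21), (106, 21), (108, 21), (110, 21), (112, 22), (114, 23), (116, 24), (118, 24), (120, 22), (122, 22), (125, 22), (127, 23), (129, 24)]
across [(35, 26), (33, 24), (31, 25), (29, 29), (27, 36), (25, 47), (23, 65), (21, 85), (19, 108), (16, 128), (14, 140), (12, 145), (10, 143), (8, 142), (6, 146), (4, 155), (2, 165), (0, 173), (-2, 175), (-4, 172), (-6, 163), (-8, 146), (-10, 122), (-12, 92), (-14, 62), (-16, 34), (-19, 14), (-21, 6), (-23, 17), (-25, 33), (-27, 46), (-29, 58), (-31, 65), (-33, 70), (-35, 72)]
(239, 375, 3)
```

View pics/rect.png

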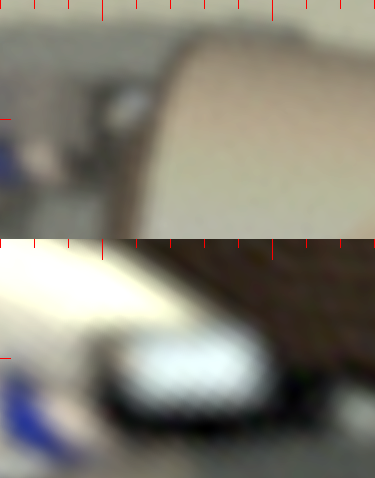

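Call:
{"name": "servo_tool", "arguments": {
  "deltas": [
    {"tx": -15,"ty": -10,"tz": 0,"ax": 0,"ay": 0,"az": 0,"claw": 5},
    {"tx": -38,"ty": -26,"tz": 0,"ax": 0,"ay": 0,"az": 0,"claw": 5},
    {"tx": -65,"ty": -44,"tz": 0,"ax": 0,"ay": 0,"az": 0,"claw": 5},
    {"tx": -92,"ty": -63,"tz": 0,"ax": 0,"ay": 0,"az": -0.01,"claw": 5},
    {"tx": -119,"ty": -81,"tz": 0,"ax": 0,"ay": 0,"az": -0.02,"claw": 5},
    {"tx": -146,"ty": -100,"tz": 10,"ax": 0.001,"ay": -0.001,"az": -0.02,"claw": 5},
    {"tx": -165,"ty": -113,"tz": 25,"ax": 0.002,"ay": -0.002,"az": -0.02,"claw": 5},
    {"tx": -178,"ty": -121,"tz": 42,"ax": 0.003,"ay": -0.002,"az": -0.02,"claw": 5},
    {"tx": -178,"ty": -121,"tz": 42,"ax": 0.003,"ay": -0.002,"az": -0.02,"claw": 5},
    {"tx": -178,"ty": -121,"tz": 42,"ax": 0.003,"ay": -0.002,"az": -0.02,"claw": 5},
    {"tx": -178,"ty": -121,"tz": 42,"ax": 0.003,"ay": -0.002,"az": -0.02,"claw": 5}
  ]
}}

```text
time_s: 17.28
tcp_pos: [0.5445, 0.0566, 0.1604]
ee_rot: [[0.187, -0.982, 0.001], [-0.982, -0.187, -0.0], [0.0, -0.001, -1.0]]
wrist_force: [-1.3, -0.1, 0.8]
gripper_width: 0.175
gripper_force: 30.0
```

```bash
python3 - <<'E'
from rect import *
np.set_printoptions(precision=4,suppress=True)
s=sense();print(s['time_s'],s['tcp_pos'],np.array(s['ee_rot']),s["gripper_width"],s["wrist_force"])
R=np.array(s['ee_rot']);p=np.array(s['tcp_pos'])
for c in("top","scene"):
    im=capture(c); cv2.imwrite(f"pics/{c}9.png",im)
    print(c,"tip",w2px(c,p-R[:,0]*.128),"root",w2px(c,p-R[:,0]*.045))
    for r in trace("spatula",c):
        v,u=np.nonzero(r["mask"]); print(round(r["confidence"],2),len(u),u.min(),u.max(),v.min(),v.max())
a=cv2.imread("pics/top9.png")[170:230,150:270]; b=cv2.imread("pics/scene9.png")[95:185,240:360]
o=np.vstack([cv2.resize(x,None,fx=5,fy=5 if len(x)<70 else 3.3,interpolation=cv2.INTER_CUBIC) for x in(a,b)])
cv2.imwrite("pics/c9.png",np.clip(o*1.4,0,255).astype(np.uint8)); print(o.shape)
E
```

```text
17.2833 [0.5445 0.0566 0.1604] [[ 0.1873 -0.9823  0.0011]
 [-0.9823 -0.1873 -0.0003]
 [ 0.0005 -0.0011 -1.    ]] 0.17472459057500395 [-1.3171 -0.1312  0.8008]
top tip [207.8227 188.1886] root [238.2346 182.9622]
0.82 294 427 481 180 205
0.5 203 209 275 174 189
0.45 862 182 228 189 214
scene tip [284.7964 122.9579] root [298.2023 136.8114]
0.87 332 379 389 286 342
0.52 70 306 316 143 155
(597, 600, 3)
```

Call:
{"name": "servo_tool", "arguments": {
  "deltas": [
    {"tx": -1,"ty": 0,"tz": 10,"ax": 0,"ay": 0,"az": 0,"claw": 5},
    {"tx": -1,"ty": 0,"tz": 22,"ax": 0,"ay": 0,"az": 0,"claw": 5},
    {"tx": -1,"ty": 0,"tz": 34,"ax": 0,"ay": 0,"az": 0,"claw": 5},
    {"tx": -1,"ty": 0,"tz": 44,"ax": 0,"ay": 0,"az": 0,"claw": 5},
    {"tx": -1,"ty": 0,"tz": 52,"ax": 0,"ay": 0,"az": 0,"claw": 5},
    {"tx": -1,"ty": 0,"tz": 58,"ax": 0,"ay": 0,"az": 0,"claw": 5},
    {"tx": -1,"ty": 0,"tz": 60,"ax": 0,"ay": 0,"az": 0,"claw": 5},
    {"tx": -1,"ty": 0,"tz": 60,"ax": 0,"ay": 0,"az": 0,"claw": 5},
    {"tx": -1,"ty": 0,"tz": 60,"ax": 0,"ay": 0,"az": 0,"claw": 5}
  ]
}}

```text
time_s: 18.23
tcp_pos: [0.5446, 0.0582, 0.1003]
ee_rot: [[0.188, -0.982, 0.002], [-0.982, -0.188, 0.0], [0.0, -0.002, -1.0]]
wrist_force: [0.6, 0.3, -0.7]
gripper_width: 0.179
gripper_force: 30.0
```

```bash
python3 - <<'E'
from rect import *
np.set_printoptions(precision=4,suppress=True)
s=sense();print(s['time_s'],s['tcp_pos'],np.array(s['ee_rot']),s["gripper_width"],s["wrist_force"])
R=np.array(s['ee_rot']);p=np.array(s['tcp_pos'])
for c in("top","scene"):
    im=capture(c); cv2.imwrite(f"pics/{c}10.png",im)
    tip=p-R[:,0]*.128; print(c,"tip",w2px(c,tip),"root",w2px(c,p-R[:,0]*.045),"prism",w2px(c,[.5210,.1832,.087]))
    for r in trace("spatula",c):
        v,u=np.nonzero(r["mask"]); k=u==u.min(); print(round(r["confidence"],2),len(u),u.min(),u.max(),v.min(),v.max(),v[k])
a=cv2.imread("pics/top10.png")[170:225,170:270]; b=cv2.imread("pics/scene10.png")[100:175,245:345]
a=cv2.resize(a,None,fx=6,fy=6,interpolation=cv2.INTER_CUBIC)[:330,:];b=cv2.resize(b,None,fx=6,fy=6,interpolation=cv2.INTER_CUBIC)[60:330,:]
o=np.vstack([a,b]); cv2.imwrite("pics/c10.png",np.clip(o*1.6,0,255).astype(np.uint8)); print(o.shape)
E
```

```text
18.2333 [0.5446 0.0582 0.1003] [[ 0.1881 -0.9822  0.0016]
 [-0.9822 -0.1881  0.0002]
 [ 0.0001 -0.0016 -1.    ]] 0.17898523424109852 [ 0.6079  0.3178 -0.6714]
top tip [212.5547 191.0136] root [241.4998 186.0134] prism [213.9244 191.4612]
0.79 327 426 480 179 206 [180 181 182 183]
0.43 123 219 276 178 191 [191]
scene tip [285.2756 135.0846] root [298.3558 148.8501] prism [285.6031 137.8438]
0.61 93 305 316 154 167 [154 155 156 157 158 159 160]
0.6 279 379 388 285 342 [287 288 289 290 291]
(600, 600, 3)
```

View pics/c10.png

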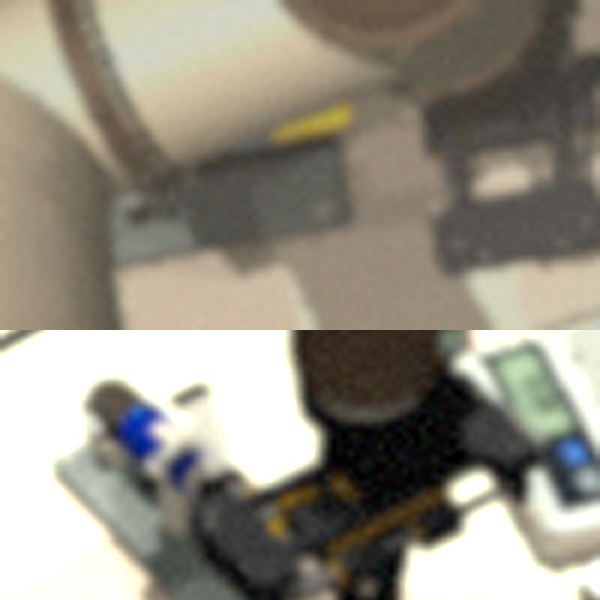

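```bash
python3 - <<'E'
from rect import *
poses={8:([.4547,-.1385,.2023],[.1659,-.9861,.0018]),9:([.5445,.0566,.1604],[.1873,-.9823,.0005])}
for k,(p,x) in poses.items():
    p=np.array(p);x=np.array(x);y=np.array([-x[1],x[0],0])
    for c in("scene","top"):
        im=cv2.imread(f"pics/{c}{k}.png").astype(np.float32)
        def at(L,b): 
            q=w2px(c,p-x*L+y*b+[0,0,.0015]); return cv2.getRectSubPix(im,(1,1),(float(q[0]),float(q[1]))).ravel()
        print(k,c,"len",[(L,*[int(t) for t in np.mean([at(L/1e3,b/1e3) for b in(-4,-2,0,2,4)],0)]) for L in range(112,142,2)])
        print("  lat",[(b,*[int(t) for t in np.mean([at(L/1e3,b/1e3) for L in range(90,116,4)],0)]) for b in range(-18,19,3)])
E
```

```text
8 scene len [(112, 39, 114, 133), (114, 42, 127, 149), (116, 46, 132, 155), (118, 53, 129, 154), (120, 62, 122, 144), (122, 68, 111, 129), (124, 75, 102, 114), (126, 82, 98, 104), (128, 89, 99, 100), (130, 96, 105, 101), (132, 102, 111, 105), (134, 106, 115, 110), (136, 108, 119, 114), (138, 111, 123, 119), (140, 114, 126, 123)]
  lat [(-18, 54, 59, 59), (-15, 61, 68, 70), (-12, 62, 70, 75), (-9, 55, 69, 76), (-6, 43, 68, 76), (-3, 33, 64, 73), (0, 29, 62, 72), (3, 34, 61, 70), (6, 42, 61, 71), (9, 48, 66, 76), (12, 50, 67, 77), (15, 49, 67, 78), (18, 44, 62, 72)]
8 top len [(112, 76, 90, 97), (114, 76, 89, 96), (116, 75, 88, 96), (118, 74, 88, 95), (120, 74, 87, 94), (122, 74, 87, 94), (124, 74, 87, 94), (126, 72, 85, 93), (128, 71, 84, 91), (130, 70, 83, 90), (132, 66, 77, 83), (134, 58, 68, 73), (136, 52, 61, 65), (138, 50, 59, 63), (140, 50, 59, 65)]
  lat [(-18, 80, 77, 78), (-15, 77, 74, 74), (-12, 75, 73, 75), (-9, 71, 75, 79), (-6, 68, 78, 84), (-3, 72, 85, 93), (0, 79, 93, 101), (3, 83, 99, 107), (6, 88, 103, 113), (9, 92, 108, 118), (12, 95, 112, 122), (15, 97, 115, 126), (
[... 430 characters left out ...]
-6, 38, 51, 55), (-3, 37, 58, 63), (0, 36, 59, 66), (3, 33, 53, 62), (6, 28, 46, 55), (9, 25, 39, 47), (12, 21, 35, 43), (15, 22, 36, 43), (18, 23, 36, 44)]
9 top len [(112, 43, 94, 103), (114, 43, 92, 102), (116, 43, 89, 100), (118, 45, 87, 98), (120, 48, 83, 94), (122, 52, 78, 87), (124, 55, 71, 79), (126, 56, 67, 72), (128, 55, 63, 67), (130, 52, 60, 63), (132, 50, 58, 62), (134, 50, 58, 62), (136, 51, 60, 64), (138, 54, 62, 67), (140, 57, 66, 72)]
  lat [(-18, 44, 47, 47), (-15, 51, 53, 53), (-12, 52, 56, 57), (-9, 52, 65, 70), (-6, 47, 83, 94), (-3, 42, 100, 111), (0, 40, 104, 113), (3, 41, 93, 103), (6, 49, 77, 87), (9, 57, 70, 78), (12, 64, 75, 82), (15, 70, 82, 89), (18, 75, 88, 96)]
```

Call:
{"name": "servo_tool", "arguments": {
  "deltas": [
    {"tx": 0,"ty": 0,"tz": 1.5,"ax": 0,"ay": 0,"az": 0,"claw": 5},
    {"tx": 0,"ty": 0,"tz": 2.8,"ax": 0,"ay": 0,"az": 0,"claw": 5},
    {"tx": 0,"ty": 0,"tz": 2.8,"ax": 0,"ay": 0,"az": 0,"claw": 5},
    {"tx": 0,"ty": 0,"tz": 2.8,"ax": 0,"ay": 0,"az": 0,"claw": 5},
    {"tx": 0,"ty": 0,"tz": 2.8,"ax": 0,"ay": 0,"az": 0,"claw": 5},
    {"tx": 0,"ty": 0,"tz": 2.8,"ax": 0,"ay": 0,"az": 0,"claw": 5}
  ]
}}

```text
time_s: 18.93
tcp_pos: [0.5443, 0.0581, 0.0973]
ee_rot: [[0.188, -0.982, 0.001], [-0.982, -0.188, 0.0], [0.0, -0.001, -1.0]]
wrist_force: [0.3, -0.2, -0.9]
gripper_width: 0.178
gripper_force: 30.0
```

```bash
python3 -c "
from station import *
print(finish_job())"
```

```text
the job is handed in; nothing more can be done
None
```

I swung the daylight plate open to its stop, then carried the spatula over the jars. I handed the job in at about 19 s, holding the blade level and in line from the nose end, its tip about 1 cm above the prism's middle. The final tip position comes from arm readings and earlier pictures, accurate to about 2–3 mm, because the arm and gripper hid the tip and prism at the end.

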